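Scrape out the carving board's juice groove and put the tool away

TASK

Take the blue-handled groove scraper out of the white-capped stand and run its tip along the bottom of the carving board's U-shaped juice groove in one pass, from the end by the red dot, round both corners, to the other end; go gently and slowly, below 10 cm a second whenever the tip is in the groove. Then lower the scraper all the way into its own stand, the one with the blue cap, before letting go.

Things in the scene. Friction and masses are not known exactly. Their poses are not given: they have to be found in the camera images.
- blue_tool: Groove scraper with blue handle, loose, about 90 g, 144 mm long; hangs upright by its collar in the white-capped stand. Origin at the tip, z up along the tool, x and y square to the handle's faces. Steel point 6 mm thick to z = 16 mm, shaft 9 mm to z = 60, black round collar 40 mm across z = 60 to 66, square handle 24 x 24 mm z = 66 to 141 (grip either pair of faces)
- blue_tool_tip (a point): The point of the blue scraper (the tool's lower end)
- blue_tool_collar (a point): On the blue scraper's axis at the underside of its collar, 60 mm above the tip
- blue_tool_grip (a point): On the blue scraper's axis at the height to grip the handle, 110 mm above the tip
- board: Carving board, pale top on a dark core, fixed, 170 x 220 x 30 mm (its x, y, z), turned up to 12 degrees. Origin: centre of its underside; x away from the robot, y left. U-shaped groove in its top, 16 mm wide, 8 mm deep, upright walls, dark floor at z = 22 mm: legs at y = +75 and -75 mm from x = -30 to +60 mm, joined along x = +60 mm (centre lines). Red dot, 16 mm, at x = -58, y = +75
- groove_start (a point): Centre of the groove's floor at the end by the red dot (board x -30, y +75 mm); the tip can go 5 mm further
- corner_left (a point): Centre of the groove's floor at the far left corner (board x +60, y +75 mm)
- corner_right (a point): Centre of the groove's floor at the far right corner (board x +60, y -75 mm)
- groove_end (a point): Centre of the groove's floor at the end without a dot (board x -30, y -75 mm); the tip can go 5 mm further
- blue_stand: Tool stand, fixed, blue cap 14 mm thick on a steel column, 56 mm square (foot 62 mm), 75 mm high, open square well 20 mm wide down its middle. Empty at the start: the blue scraper's own place. Origin: centre of its underside; z up; yaw 0
- blue_stand_seat (a point): Centre of the well's mouth in the blue cap, 75 mm above the worktop; a tool's collar rests here when it hangs in this stand
- white_stand: Tool stand, fixed, white cap 14 mm thick on a steel column, 56 mm square (foot 62 mm), 75 mm high, open square well 20 mm wide down its middle. Holds the blue scraper at the start (tip 15 mm above the worktop). Origin: centre of its underside; z up; yaw 0
- white_stand_seat (a point): Centre of the well's mouth in the white cap, 75 mm above the worktop; a tool's collar rests here when it hangs in this stand
- yellow_stand: Tool stand, fixed, yellow cap 14 mm thick on a steel column, 56 mm square (foot 62 mm), 75 mm high, open square well 20 mm wide down its middle. Empty, not to be used. Origin: centre of its underside; z up; yaw 0
Things that resemble listed ones, but are neither listed nor needed, are in the scene too. Several things have the shape of the blue_tool; the one meant has the colours described above.

How it is judged:
By the outcome, as a careful person would: the job done as asked, in the order asked, and still so for the second after the job is handed in, with the robot touching nothing.
It also fails if it takes over 70 s, if anything falls off the work surface, if the arm or the gripper's body presses on something with over 40 N, if the wrist force passes 120 N, or if a joint passes its speed limit or range.

ROBOT

A 7-joint arm with a two-finger parallel gripper is mounted at the origin on a cart in front of the work surface, level with it; the furniture and walls round the work are solid. World frame = base frame: x ahead of the robot, y to its left, z up, the work surface at z = 0. Lengths are in m, angles in degrees, forces in N, time in s.
With the tool pointing down it reaches from about 0.35 to 0.775 m from the base axis. Payload 3.1 kg.
Tool frame: the origin (TCP) lies between the finger pads, 19 mm behind the fingertips; this is the grasp point; z points along the fingers, y is the line along which they close (so a half turn about z gives the same grasp; the last joint's range is limited). The gripper opens to 85 mm and grips with 20 to 120 N. Pads are 22 mm wide; open, the fingers measure 114 mm over their backs; the gripper's body (76 mm by 85 mm) begins 54 mm behind the grasp point. The pads swing forward as they close: fully open they stand 13 mm farther back than shut.
Start: joints at [-77.16, 17.813, 0.802, 86.603, -0.252, 75.585, -1.558], TCP at [0.144, 0.531, 0.25] pointing down, gripper open.
Joint ranges: [-154.91, 154.91], [-16.99, 109.72], [-72.82, 74.43], [7.12, 147.25], [-82.49, 262.49], [11.32, 116.49], [-174.64, 174.64]. Speed limits (degrees/s): [159.86, 159.86, 180, 180, 180, 180, 180].

INTERFACE

Orientations are given as [roll, pitch, yaw] about the fixed x, y, z axes, in that order (R = Rz(yaw) Ry(pitch) Rx(roll)).
In Python, from station import robot, fingers, vision, workorder, recognise gives the robot as it stands. Calls block until the motion is done:
- robot.move_to(position, orientation): joint-space move of the TCP to a pose.
- robot.line_to(position, orientation=None, velocity=0.15, f_stop=None): straight line of the TCP; orientation=None keeps the orientation; velocity is the mean speed in m/s. With f_stop (N) it stops when the force on the tool has changed by that much, and returns True; else False.
- robot.move_j(angles): joint-space move.
- fingers.gripper_to(opening, force=None): opening from 0.0 (shut) to 1.0 (fully open); force is the grip in N (None keeps the last); returns when the fingers have stopped.
- robot.pause(seconds).
- robot.inverse_kinematics(position, orientation): joint angles nearest the present ones, or None.
- vision.grab_frame(name): name is "scene" or "top" or "wrist"; returns the picture (384x512x3 uint8, red, green, blue); there is no depth.
- vision.calibration(name): a dict with "mtx" (3x3 intrinsics, pixels), "extrinsics" (4x4, takes a point from world to camera coordinates); the wrist camera has in their place "T_tool_cam" (4x4, takes a point from camera to tool coordinates, whose origin is the TCP and whose axes are the flange's). Camera axes: x right, y up, looking along -z (the intrinsics and any distortion apply to the point x, -y, -z); pixel columns grow to the right and rows downward; lengths in m; the calibration is good to about 2 mm. A picture is of the moment at which its call begins: read the wrist's pose just before it. calibration takes no time and is no camera call.
A pose or a line that the arm cannot do raises robot.PlanningError and nothing moves.
- workorder.close_job(): hands the job in; it is judged then, once.
Trained networks look in the newest picture that a camera, given by its name, has taken for a name from the list of things; names that differ only in an ending like _2 or _b are one class to them, and where a whole thing is asked for, a point or a joint stands for the part that bears it (a point fixed in the world has none). Each returns a list of dicts, best first, with "p" (0 to 1); they miss things now and then, are a little off and sometimes report something else, mostly with a low value. They report only what shows in the picture. A call takes as long as a camera call. They do not tell look-alikes from the thing itself.
- recognise(label, camera): "rect" ([centre column, centre row, width, height] in pixels, round what is visible of it).
Readings, each from a call of its own:
- robot.current_time_s(): time.
- robot.current_joint_positions(): joint angles.
- robot.current_dq(): joint speeds.
- robot.current_joint_torque(): joint torques, N m.
- robot.current_tool_pos(): TCP position.
- robot.current_eef_rot(): TCP orientation.
- robot.current_contact_force(): force on the tool from outside, world axes, zero at the start.
- robot.current_torque(): the same for the moment, N m.
- robot.current_finger_gap(): opening from 0.0 (shut) to 1.0 (fully open).
- robot.current_gripper_force(): force on a finger pad.
Only numpy, scipy, OpenCV 4.12 (cv2) and the standard library are available. Lean on these libraries where they do the work, as an engineer would, in place of code of your own. Each camera call takes 0.05 s, during which the arm holds its last target. There are 200 camera calls.

## Working session

There is one attempt and no reset: what is moved stays moved. The work goes in short steps, each a Python script; the robot and the scene stay as the last script left them, time stands still between calls to the robot, and variables do not carry over. Pictures are saved under pics/ and viewed, at most 10 in all, crops included, and the job is handed in when it is done.

```bash
ls; mkdir -p pics; python3 - <<'E'
from station import robot, fingers, vision, workorder, recognise
import cv2,numpy as np
ims=[]
for c in("scene","top"):
    im=vision.grab_frame(c); ims.append(im)
    cv2.imwrite(f'pics/{c}1.png',cv2.resize(im[:,:,::-1],(800,600),interpolation=cv2.INTER_CUBIC))
    k=vision.calibration(c); print(c,{a:np.round(b,4).tolist() if not isinstance(b,str) else b for a,b in k.items()})
    for n in("blue_tool","board","blue_stand","white_stand","yellow_stand"):
        print(n,[(np.round(d["rect"],1).tolist(),round(d["p"],2)) for d in recognise(n,c)])
print(vision.calibration("wrist"),robot.current_time_s(),robot.current_eef_rot())
E
```

```text
pics
scene {'mtx': [[355.0854, 0.0, 255.2372], [0.0, 355.0854, 188.8934], [0.0, 0.0, 1.0]], 'extrinsics': [[0.846, -0.533, 0.0107, -0.3642], [0.3232, 0.5288, 0.7848, -0.2989], [-0.424, -0.6605, 0.6196, -0.8226], [0.0, 0.0, 0.0, 1.0]]}
blue_tool [([293.9, 273.8, 16.3, 34.0], 0.78)]
board [([228.4, 197.0, 66.7, 59.0], 0.68)]
blue_stand [([230.1, 153.1, 21.3, 29.0], 0.66)]
white_stand [([292.4, 300.5, 37.2, 37.3], 0.69), ([294.5, 275.9, 18.7, 28.2], 0.31)]
yellow_stand [([195.4, 169.3, 21.6, 29.3], 0.8)]
top {'mtx': [[415.4005, 0.0, 249.0426], [0.0, 415.4005, 198.013], [0.0, 0.0, 1.0]], 'extrinsics': [[-0.0651, -0.9979, -0.0027, 0.1323], [0.9764, -0.0642, 0.2063, -0.4715], [-0.2061, 0.0107, 0.9785, -1.0975], [0.0, 0.0, 0.0, 1.0]]}
blue_tool [([370.3, 217.1, 18.8, 17.3], 0.65), ([149.8, 225.5, 29.3, 32.6], 0.61), ([284.0, 225.8, 13.3, 21.3], 0.59), ([207.3, 207.8, 80.5, 62.9], 0.56)]
board [([208.8, 206.6, 77.7, 60.2], 0.89)]
blue_stand [([137.8, 176.7, 24.7, 29.2], 0.72)]
white_stand [([368.0, 222.2, 27.7, 26.3], 0.59)]
yellow_stand [([147.8, 226.8, 28.3, 29.3], 0.61)]
{'mtx': array([[313.69644999,   0.        , 252.17005608],
       [  0.        , 313.69644999, 193.01683713],
       [  0.        ,   0.        ,   1.        ]]), 'T_tool_cam': array([[-5.63939523e-04,  9.57632944e-01,  2.87991019e-01,
         7.22661169e-02],
       [ 9.99999516e-01,  7.72124212e-04, -6.09297932e-04,
         6.47740078e-04],
       [-8.05848611e-04,  2.87990536e-01, -9.57632916e-01,
        -1.25142734e-01],
       [ 0.00000000e+00,  0.00000000e+00,  0.00000000e+00,
         1.00000000e+00]])} 0.6 [1.79995757e+02 1.71589123e-03 1.64775443e+02]
```

View pics/scene1.png

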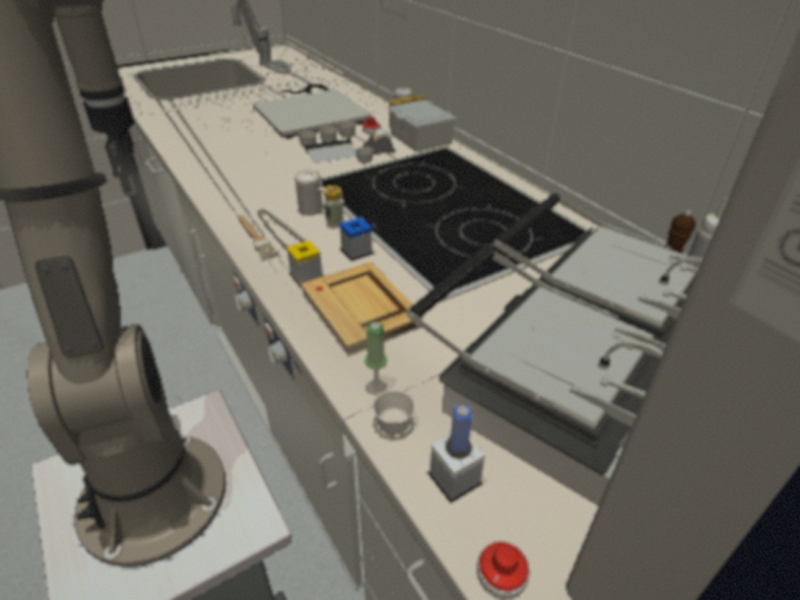

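View pics/top1.png

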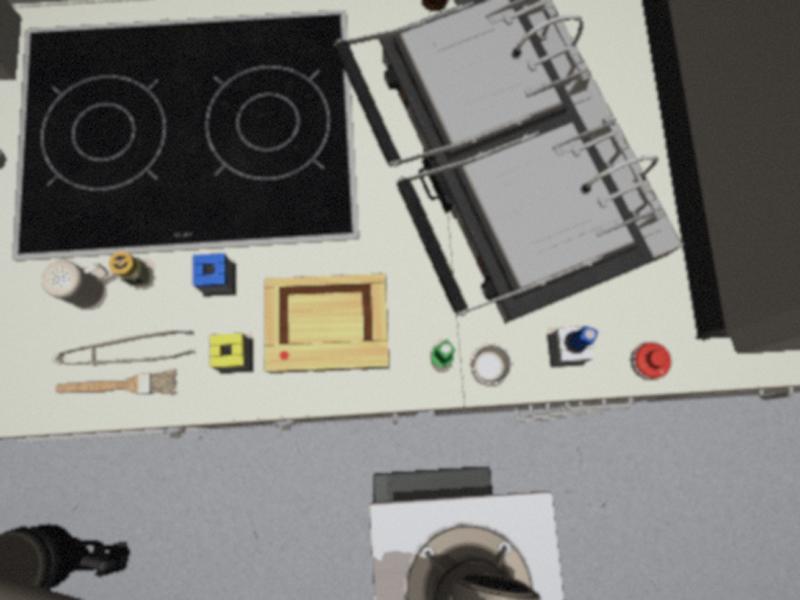

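Scene and top views: the blue tool hangs in the white stand (top ≈577,342). The blue stand is at ≈(210,268), yellow at (227,349). The board spans ≈(265..388, 275..371) with its red dot at (284,355). A green look-alike stands at (443,352), and the grill handles stick out near (435,245). Next I'll turn these into positions and move the wrist camera over each object.

```bash
cat > h.py <<'E'
from station import robot, fingers, vision, workorder, recognise
import cv2,numpy as np
from scipy.spatial.transform import Rotation as Ro
F=np.diag([1,-1,-1.])
def cam(name,tp=None):
    k=vision.calibration(name)
    if name!="wrist": T=np.linalg.inv(k["extrinsics"])
    else:
        p,r=tp; W=np.eye(4); W[:3,:3]=Ro.from_euler('xyz',r,degrees=True).as_matrix(); W[:3,3]=p
        T=W@k["T_tool_cam"]
    return k["mtx"],T
def unproj(c,uv,z):
    K,T=c; uv=np.atleast_2d(uv).astype(float)
    d=np.c_[uv,np.ones(len(uv))]@np.linalg.inv(K).T@F@T[:3,:3].T
    o=T[:3,3]; return o+d*((z-o[2])/d[:,2])[:,None]
def proj(c,P):
    K,T=c; q=(np.atleast_2d(P)-T[:3,3])@T[:3,:3]@F@K.T
    return q[:,:2]/q[:,2:]
def shot():
    tp=(np.array(robot.current_tool_pos()),np.array(robot.current_eef_rot()))
    return vision.grab_frame("wrist"),cam("wrist",tp)
E
python3 - <<'E'
from h import *
c=cam("top"); s=512/800
f=lambda p,z:np.round(unproj(c,np.array(p)*s,z),3).tolist()
print("blue",f([210,268],.075)); print("yel",f([226,349],.075)); print("white",f([576,344],.075))
print("tooltop",f([588,335],.156))
print("board",f([[265,279],[385,275],[388,368],[266,371]],.03)); print("dot",f([284,355],.03)); print("grill handle",f([[345,45],[395,160],[405,185],[463,308]],.15)); print("green",f([443,345],.12))
cs=cam("scene"); print("scene blue",f([356,228],.075), np.round(unproj(cs,np.array([[356,228],[458,452]])*s,.075),3).tolist())
print(np.linalg.inv(vision.calibration("wrist")["T_tool_cam"])[:3,3])
E
```

```text
blue [[0.568, 0.41, 0.075]]
yel [[0.423, 0.384, 0.075]]
white [[0.393, -0.213, 0.075]]
tooltop [[0.395, -0.209, 0.156]]
board [[0.554, 0.322, 0.03], [0.548, 0.104, 0.03], [0.378, 0.11, 0.03], [0.387, 0.325, 0.03]]
dot [[0.413, 0.292, 0.03]]
grill handle [[0.938, 0.149, 0.15], [0.715, 0.076, 0.15], [0.669, 0.062, 0.15], [0.452, -0.016, 0.15]]
green [[0.399, 0.018, 0.12]]
scene blue [[0.625, 0.151, 0.075]] [[0.566, 0.401, 0.075], [0.395, -0.216, 0.075]]
[-0.00070783 -0.03316499 -0.1406524 ]
```

```bash
python3 - <<'E'
from h import *
s=512/800
# triangulate near end of front grill handle
def ray(n,uv):
    c=cam(n); a=unproj(c,np.array(uv)*s,0)[0]; o=c[1][:3,3]; d=a-o; return o,d/np.linalg.norm(d)
for a,b in(([463,308],[413,310]),([405,185],[495,250])):
    o1,d1=ray("top",a); o2,d2=ray("scene",b)
    t=np.linalg.lstsq(np.c_[d1,-d2],o2-o1,rcond=None)[0]; print("handle",np.round(o1+t[0]*d1,3),np.round(o2+t[1]*d2,3))
robot.move_to([.43,.26,.28],[180,0,180])
im,c=shot(); cv2.imwrite('pics/w1.png',cv2.resize(im[:,:,::-1],(800,600),interpolation=cv2.INTER_CUBIC)); np.savez('w1.npz',im=im,K=c[0],T=c[1])
robot.move_to([.37,-.21,.33],[180,0,180])
im,c=shot(); cv2.imwrite('pics/w2.png',cv2.resize(im[:,:,::-1],(800,600),interpolation=cv2.INTER_CUBIC)); np.savez('w2.npz',im=im,K=c[0],T=c[1])
print(robot.current_time_s(),np.round(robot.current_joint_positions(),1))
E
```

```text
handle [ 0.447 -0.013  0.175] [ 0.447 -0.013  0.175]
handle [0.662 0.063 0.167] [0.676 0.055 0.173]
3.9083 [-23.2  -0.3  50.8  96.6   0.2  83.6 117.7]
```

View pics/w1.png

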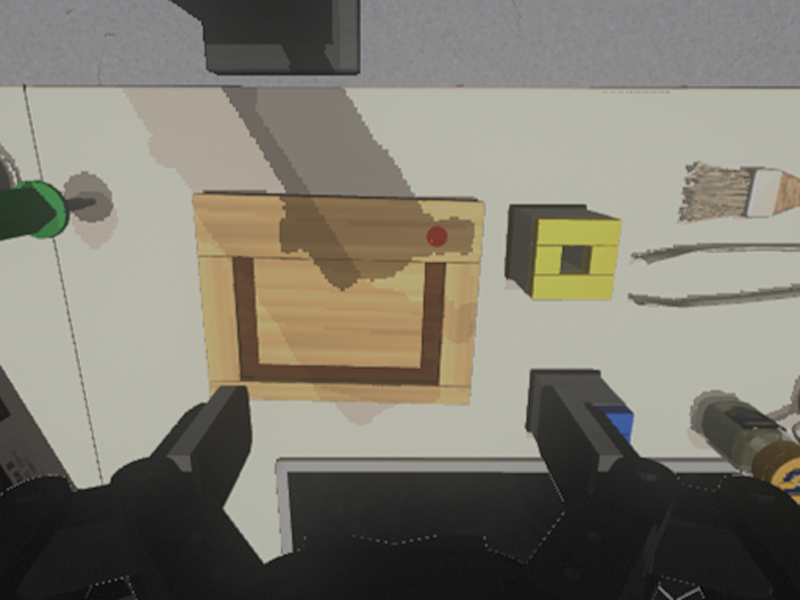

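View pics/w2.png

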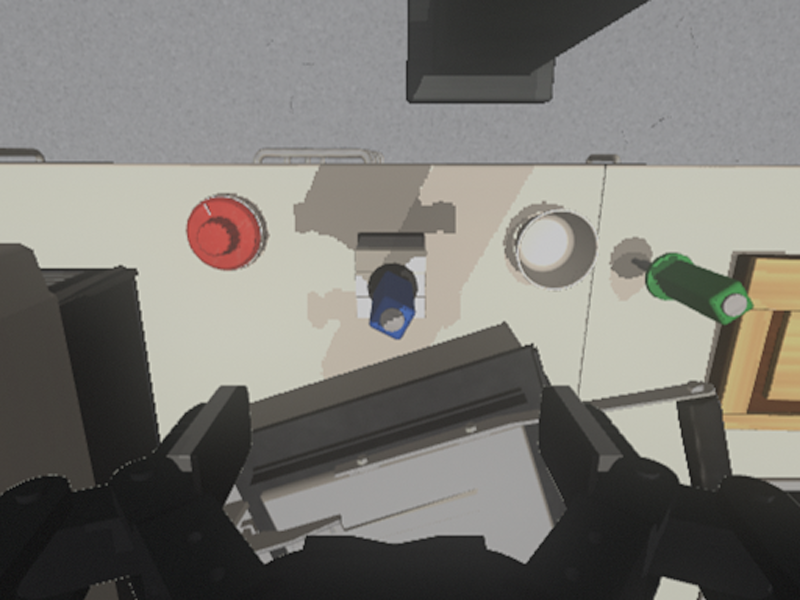

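w1: board at ≈(193–485, 196–404) with the dot at (437,236), the groove dark and its legs at x≈244 and 435. The blue stand is half hidden by a finger. w2: the white stand is at ≈(391,283), with the tool's handle top at (392,320) and turned in yaw. Next I'll fit the board model and zoom in on the tool.

```bash
cat > fit.py <<'E'
from h import *
from scipy.optimize import least_squares
s=512/800
w=np.load('w1.npz'); c1=(w['K'],w['T'])
# model pts (board frame) and pixels(800)
M=np.array([[-58,75,30],[-85,110,30],[-85,-110,30],[85,110,30],[-38,83,30],[-38,67,30],[-38,-67,30],[-38,-83,30],[68,83,30],[68,-83,30]])/1e3
U=np.array([[437,236],[485,203],[193,196],[469,404],[446,262],[425,262],[254,257],[234,257],[440,384],[241,381]])*s
def tf(p,M):
    R=Ro.from_euler('z',p[2]).as_matrix(); return M@R.T+[p[0],p[1],0]
r=least_squares(lambda p:(proj(c1,tf(p,M))-U).ravel(),[.467,.215,0],loss='soft_l1')
p=r.x
if __name__=="__main__":
    print(p[:2],np.degrees(p[2])); print(np.round(r.fun.reshape(-1,2),1).tolist())
    D=tf(p,np.array([[-58,75,30]])/1e3); print(D, "top pix",proj(cam("top"),D)/s)
    big=cv2.resize(w['im'][:,:,::-1],(1600,1200),interpolation=cv2.INTER_CUBIC)
    for L,z in(([[-85,110],[85,110],[85,-110],[-85,-110],[-85,110]],30),([[-30,75],[60,75],[60,-75],[-30,-75]],22)):
        P=tf(p,np.c_[np.array(L),np.full(len(L),z)]/1e3)
        cv2.polylines(big,[np.round(proj(c1,P)*1600/512).astype(int)],False,(0,255,0) if z==22 else (255,0,0),1)
    a=cv2.resize(big[350:850,350:1000],(400,308))
    cr=big[350:850,350:1000]
    w=np.load('w2.npz'); t=cv2.resize(w['im'][140:225,220:290,::-1],None,fx=7,fy=7,interpolation=cv2.INTER_CUBIC)
    out=np.zeros((600,800,3),np.uint8); a=cv2.resize(cr,(400,308)); out[:308,:400]=a; t=cv2.resize(t,(400,486)); out[:486,400:]=t
    cv2.imwrite('pics/z1.png',out)
E
python3 fit.py
```

```text
[0.4736071  0.21911313] -1.2975986190248106
[[0.1, 0.3], [0.3, -0.8], [-0.4, -0.9], [0.5, 0.2], [0.1, 0.1], [0.4, -0.2], [-0.3, 0.4], [-0.7, 0.1], [-0.5, 1.0], [0.4, 0.2]]
[[0.41732038 0.29540733 0.03      ]] top pix [[282.162565   352.74324044]]
```

View pics/z1.png

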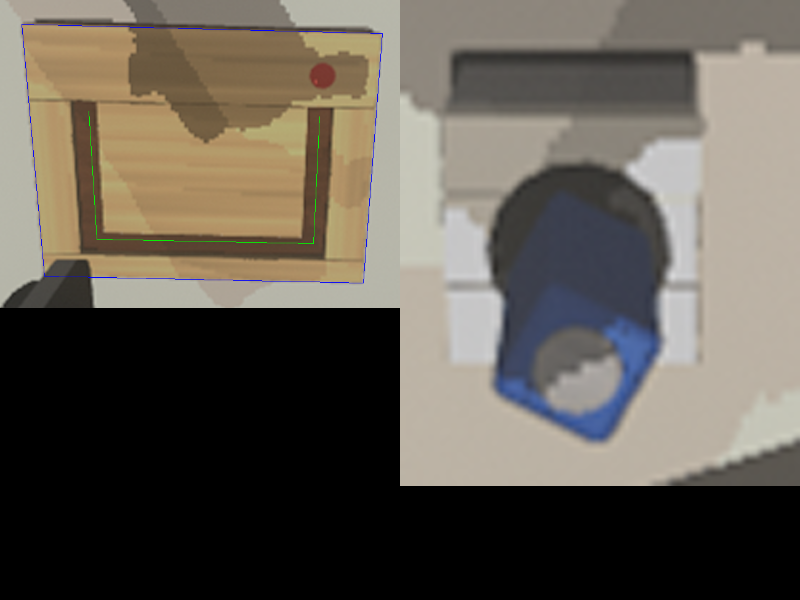

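Zoom: the board overlay matches the outline and the groove. The handle-top corners at (495,388), (600,440) and (660,340) in the crop give the yaw. Next I'll compute the tool pose and its clearance to the grill.

```bash
python3 - <<'E'
from h import *
w=np.load('w2.npz'); c=(w['K'],w['T'])
q=lambda P:np.array([220,140])+(np.array(P)-[400,0])/5.716
A=unproj(c,q([[495,388],[600,440],[660,340]]),.156); print(A)
print("edges mm",np.linalg.norm(np.diff(A,axis=0),axis=1), "ang",[np.degrees(np.arctan2(v[1],v[0])) for v in np.diff(A,axis=0)], "ctr",(A[0]+A[2])/2)
print("tip disc",unproj(c,q([578,371]),.159))
print("cap",unproj(c,q([[447,362],[700,362],[447,115],[700,115]]),.075))
print("collar",unproj(c,q([[488,240],[668,240],[575,163]]),.081))
for z in(.1,.17):print("grill",unproj(c,np.array([[250,400],[505,322],[540,350],[720,470],[690,385]])*.64,z)[:,:2])
for y in(151,-28,61,-118): print(y,[np.round(robot.inverse_kinematics([.393,-.211,z],[180,0,y]),1) if robot.inverse_kinematics([.393,-.211,z],[180,0,y]) is not None else None for z in(.25,.125)])
E
```

```text
[[ 0.40431998 -0.22369104  0.156     ]
 [ 0.41409981 -0.20509655  0.156     ]
 [ 0.39535246 -0.1946753   0.156     ]]
edges mm [0.02100952 0.02144914] ang [np.float64(62.25772281683862), np.float64(150.93125842273673)] ctr [ 0.39983622 -0.20918317  0.156     ]
tip disc [[ 0.40009118 -0.2090296   0.159     ]]
cap [[ 0.42679718 -0.2384618   0.075     ]
 [ 0.42668296 -0.18191596  0.075     ]
 [ 0.37091342 -0.23736248  0.075     ]
 [ 0.37079692 -0.18308734  0.075     ]]
collar [[ 0.3970261  -0.22860775  0.081     ]
 [ 0.39694526 -0.18981421  0.081     ]
 [ 0.38005552 -0.20987336  0.081     ]]
grill [[ 0.48838547 -0.32363241]
 [ 0.42161085 -0.12288508]
 [ 0.44463785 -0.09403281]
 [ 0.55331877  0.0675306 ]
 [ 0.47443932  0.0282764 ]]
grill [[ 0.45098346 -0.30092818]
 [ 0.397376   -0.13976585]
 [ 0.41586235 -0.1166029 ]
 [ 0.50311268  0.01310212]
 [ 0.43978732 -0.01841162]]
151 [array([-21.1,   6.9,  52.3, 103.1,  -5.7,  72.8,  93.7]), array([-16.7,  17. ,  51.4, 113.8, -16. ,  56.4, 103.4])]
-28 [array([-30.9,   8.8,  64.5, 103.3,  -8.3,  73.1, -82.3]), array([-25.9,  21.9,  65. , 114. , -23.3,  58.5, -67.9])]
61 [array([-23.8,   7.2,  55.6, 103.1,  -6.2,  72.9,   4.4]), array([-20.3,  18.5,  56.4, 113.9, -18.4,  57. ,  15.9])]
-118 [array([ 53.9,   7.4, -30.8, 100.7,   4. ,  72.9, 174.2]), array([ 43.4,  13.8, -20.2, 111.8,   5.8,  55.3, 172.5])]
```

```bash
python3 - <<'E'
from h import *
T=[.3988,-.2098]; o=[180,0,151.5]
fingers.gripper_to(.62,80)
robot.move_to(T+[.24],o); robot.line_to(T+[.125],velocity=.08,f_stop=15)
fingers.gripper_to(0.,80); robot.pause(.2)
print(robot.current_tool_pos(),robot.current_finger_gap(),robot.current_gripper_force(),robot.current_contact_force())
robot.line_to(T+[.34],velocity=.12); print(robot.current_finger_gap(),robot.current_contact_force())
from fit import p,tf
G=tf(p,np.array([[-30,75,22],[60,75,22],[60,-75,22],[-30,-75,22]])/1e3); print(G)
robot.move_to([.40,.1,.34],[180,0,178]); 
g=G[0]; robot.move_to([g[0],g[1],.24],[180,0,178]); robot.line_to([g[0],g[1],.022+.110+.03])
im,c=shot(); np.savez('w3.npz',im=im,K=c[0],T=c[1])
cv2.imwrite('pics/w3.png',cv2.resize(im[:,:,::-1],(800,600),interpolation=cv2.INTER_CUBIC))
print("tip expected at px800",proj(c,np.array(robot.current_tool_pos())-[0,0,.110])/.64, "start at",proj(c,G)/.64)
print(robot.current_time_s(),np.round(robot.current_joint_positions(),1))
E
```

```text
[ 0.39906197 -0.20995693  0.12535443] 0.2678788619469125 78.52263808250427 [-0.21648475 -0.41425071  3.98651332]
0.2735832889139054 [ 0.45836669  0.46106704 -1.72486951]
[[0.4453132  0.29477326 0.022     ]
 [0.53529012 0.29273517 0.022     ]
 [0.53189331 0.14277364 0.022     ]
 [0.44191638 0.14481173 0.022     ]]
tip expected at px800 [[393.18191871 304.38626933]] start at [[392.94909464 285.59276392]
 [395.07013062 426.8597848 ]
 [151.67492587 430.1412157 ]
 [126.52687053 289.32502412]]
11.6833 [-66.2  23.2  41.2  97.9 -16.6  65.   67.7]
```

View pics/w3.png

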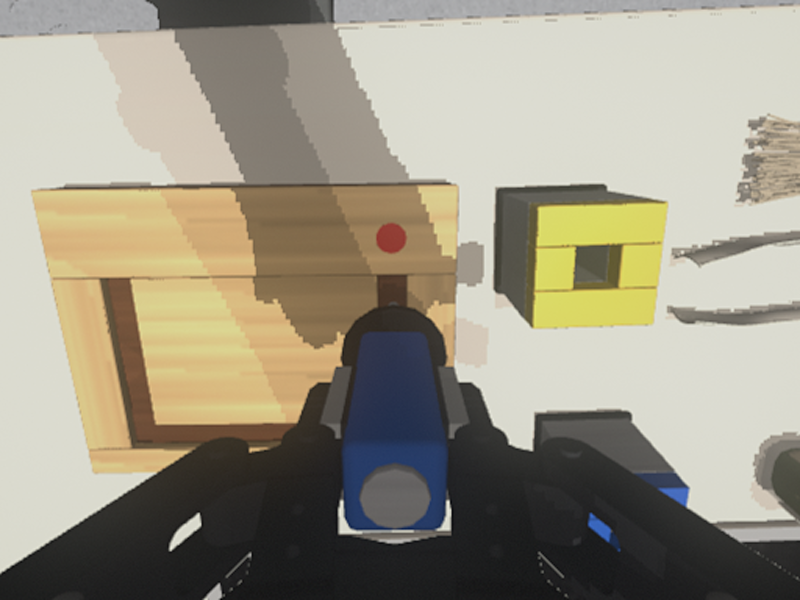

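w3: the tool is upright in the grip. The groove end at (392,276) is in line with the tip, the dot is at (391,238), and the board corners are at (35,189) and (458,185). I'll refit the board from this nearer view.

```bash
cat > fit2.py <<'E'
from fit import *
w=np.load('w3.npz'); c3=(w['K'],w['T'])
M3=np.array([[-58,75,30],[-85,110,30],[-85,-110,30],[-38,83,30],[-38,67,30],[-38,-83,30],[-38,-67,30],[68,-83,30],[85,-110,30]])/1e3
U3=np.array([[391,238],[458,185],[35,189],[407,275],[377,275],[104,279],[131,279],[133,446],[93,473]])*s
r3=least_squares(lambda p:(proj(c3,tf(p,M3))-U3).ravel(),p,loss='soft_l1')
p3=r3.x
if __name__=="__main__":
    print(p,p3,np.round(r3.fun.reshape(-1,2),1).tolist())
    P=tf(p3,np.array([[-30,75,22],[60,75,22],[60,-75,22],[-30,-75,22]])/1e3);print(P)
E
python3 fit2.py
```

```text
[ 0.4736071   0.21911313 -0.02264737] [ 0.47323608  0.21877362 -0.02636309] [[0.6, 0.2], [0.9, 0.2], [-2.1, 0.6], [0.1, -0.1], [0.4, 0.1], [-1.9, -0.6], [-0.3, -0.8], [0.1, 1.4], [0.5, -0.2]]
[[0.4452235  0.29453836 0.022     ]
 [0.53519223 0.29216596 0.022     ]
 [0.53123822 0.14221808 0.022     ]
 [0.4412695  0.14459048 0.022     ]]
```

```bash
cat > scrape.py <<'E'
from fit2 import *
def W(x,y): return tf(p3,np.array([[x,y,0]])/1e3)[0,:2].tolist()
o=[180,0,178]
a=W(-32,75); robot.line_to(a+[.150],velocity=.05)
f0=np.array(robot.current_contact_force())
hit=robot.line_to(a+[.127],velocity=.015,f_stop=4)
z=robot.current_tool_pos()[2]; f=np.array(robot.current_contact_force())-f0
print("contact",hit,z,f)
if not(.128<z<.136): raise SystemExit("bad z")
z0=z
path=[(-32,75),(0,75),(30,75),(60,75),(60,37),(60,0),(60,-37),(60,-75),(30,-75),(0,-75),(-32,-75)]
for q in path[1:]:
    fz=(np.array(robot.current_contact_force())-f0)[2]
    if fz<1.5: z-=.0005
    elif fz>8: z-=-.0005
    z=max(z,z0-.004)
    robot.line_to(W(*q)+[z],velocity=.04)
    t=np.array(robot.current_tool_pos()); print(q,"%.4f"%z,np.round((t[:2]-W(*q))*1e3,1),round(t[2],4),np.round(np.array(robot.current_contact_force())-f0,1),round(robot.current_time_s(),1))
E
python3 scrape.py
```

```text
contact True 0.1322253558710712 [ 0.93441393 -0.6879862   6.41588014]
(0, 75) 0.1322 [-1.9  0.6] 0.1321 [-3.6  0.6  6.5] 14.2
(30, 75) 0.1322 [-1.7  0.4] 0.1321 [-3.3  0.4  5.4] 15.1
(60, 75) 0.1322 [-1.7  0.4] 0.1322 [-3.  -0.7  6.9] 15.9
(60, 37) 0.1322 [ 0.3 -0.7] 0.1322 [ 1.1 -0.4  2.8] 17.1
(60, 0) 0.1322 [ 0.  -0.7] 0.1322 [ 0.9 -0.6  2.6] 18.1
(60, -37) 0.1322 [ 0.  -0.7] 0.1322 [ 1.  -0.1  2.8] 19.2
(60, -75) 0.1322 [ 0.1 -0.7] 0.1322 [0.4 0.8 3.9] 20.3
(30, -75) 0.1322 [-0.6  0.3] 0.1322 [0.2 0.5 1.7] 21.2
(0, -75) 0.1322 [-0.5  0.1] 0.1322 [ 0.  -0.2  2.3] 22.1
(-32, -75) 0.1322 [-0.5  0.2] 0.1322 [-0.6 -0.   2.5] 23.1
```

```bash
python3 - <<'E'
from h import *
t=np.array(robot.current_tool_pos()); robot.line_to([*t[:2],.16],velocity=.05); robot.line_to([*t[:2],.30],velocity=.12)
for y in(66,90,110,130):
    q=robot.inverse_kinematics([.53,.32,.30],[180,0,y]); print(y,None if q is None else np.round(q,1))
robot.move_to([.53,.32,.30],[180,0,90])
im,c=shot(); np.savez('w4.npz',im=im,K=c[0],T=c[1])
cv2.imwrite('pics/w4.png',cv2.resize(im[:,:,::-1],(800,600),interpolation=cv2.INTER_CUBIC))
print([ (np.array(d["rect"])/.64,d["p"]) for d in recognise("blue_stand","wrist")])
print("expect",proj(c,[[.568,.408,.075]])/.64,robot.current_time_s(),robot.current_finger_gap())
E
```

```text
66 [-65.9  33.8  58.9  70.6 -28.4  90.3 -36.1]
90 [-64.2  32.4  54.8  70.5 -26.   89.5 -13.8]
110 [-62.7  31.4  51.5  70.4 -24.1  88.9   4.8]
130 [-61.2  30.5  48.3  70.4 -22.3  88.4  23.5]
[(array([396.25   , 413.90625, 104.0625 , 241.25   ]), 0.74)]
expect [[448.29392581 130.97826395]] 26.5333 0.2746744452441471
```

View pics/w4.png

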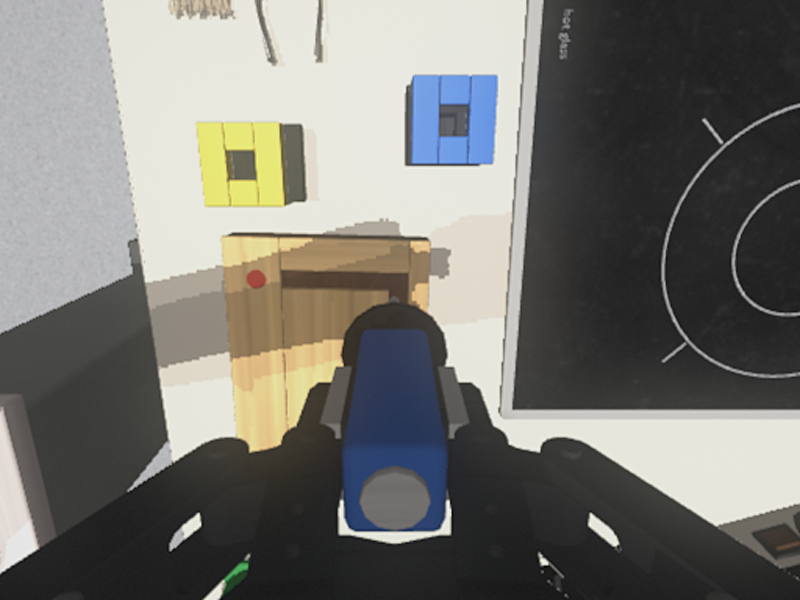

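w4: the blue cap's corners are at (413,76), (497,75), (494,164) and (411,163), with the well centred at (453,120). The scraper tip just shows at (394,300). Next I'll hover over the seat, then lower with a force stop.

```bash
python3 - <<'E'
from h import *
w=np.load('w4.npz'); c=(w['K'],w['T'])
C=unproj(c,np.array([[413,76],[497,75],[494,164],[411,163]])*.64,.075); print(C,np.linalg.norm(np.roll(C,1,0)-C,axis=1))
S=C.mean(0)[:2]; print("S",S, "well",unproj(c,np.array([[453.5,120]])*.64,.075))
t=np.array(robot.current_tool_pos()); print("tip px",proj(c,t-[0,0,.110])/.64)
np.save('S.npy',S)
o=[180,0,90]
robot.move_to([*S,.28],o); robot.line_to([*S,.205],velocity=.1)
im,c=shot(); np.savez('w5.npz',im=im,K=c[0],T=c[1]); cv2.imwrite('pics/w5.png',cv2.resize(im[:,:,::-1],(800,600),interpolation=cv2.INTER_CUBIC))
print("seat px",proj(c,[[*S,.075]])/.64,"tip",proj(c,np.array(robot.current_tool_pos())-[0,0,.11])/.64,robot.current_time_s())
E
```

```text
[[0.54383136 0.44206553 0.075     ]
 [0.59882291 0.44261586 0.075     ]
 [0.6000921  0.38650399 0.075     ]
 [0.54301254 0.38722348 0.075     ]] [0.05484816 0.05499431 0.05612623 0.05708409]
S [0.57143973 0.41460221] well [[0.57127845 0.41495955 0.075     ]]
tip px [[391.86221656 307.97353826]]
seat px [[390.55746599 296.25251433]] tip [[391.54673057 307.83727016]] 27.9833
```

View pics/w5.png

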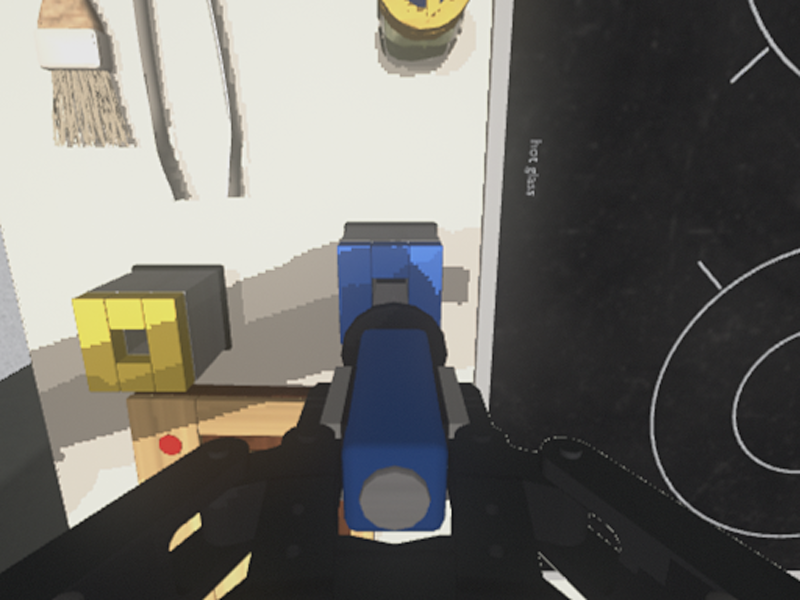

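w5: the cap's far edge is at row 242, columns 338–442, so its centre is at column 390 as predicted. The tip is over the well, so I'll lower it.

```bash
python3 - <<'E'
from h import *
S=np.load('S.npy').tolist()
h=robot.line_to(S+[.145],velocity=.05,f_stop=6); z=robot.current_tool_pos()[2]; print(h,z,robot.current_contact_force())
if not h:
    h=robot.line_to(S+[.118],velocity=.02,f_stop=5); z=robot.current_tool_pos()[2]; print(h,robot.current_tool_pos(),robot.current_contact_force(),robot.current_time_s())
    if h and z<.129:
        fingers.gripper_to(.62); robot.pause(.3)
        t=np.array(robot.current_tool_pos()); robot.line_to([*t[:2],.28],velocity=.1)
        robot.move_to([.53,.32,.30],[180,0,90])
        im,c=shot(); cv2.imwrite('pics/w6.png',cv2.resize(im[:,:,::-1],(800,600),interpolation=cv2.INTER_CUBIC)); print(robot.current_time_s())
E
```

```text
False 0.14553263309538125 [-0.30758534  0.69552946 -1.2503793 ]
True [0.57131401 0.4146115  0.12575651] [-0.30572581 -0.53095839  4.09140367] 30.2583
33.2083
```

View pics/w6.png

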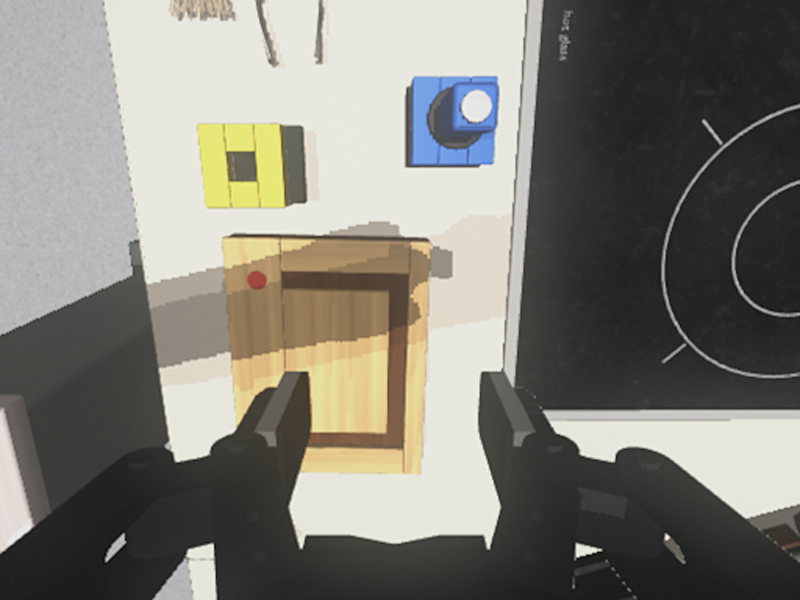

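w6: the scraper hangs in the blue stand with its collar on the cap at (455,120), and the gripper is clear.

```bash
python3 -c "
from station import workorder; print(workorder.close_job())"
```

```text
the job is handed in; nothing more can be done
None
```

The groove was scraped in one gentle pass from the red-dot end round both corners to the other end, the scraper hangs in the blue-capped stand, and the job was handed in at about 33 s; no verdict came back.

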